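Lift the tray out of the tackle box

TASK

A hand labeller was left lying across the open tackle box, right over the grip of its lift-out tray: take it off and lay it on the free table beside the box. Then lift the tray by its grip straight up out of the box and keep holding it still and level above the box, with about 8 cm of free room between the tray's underside and the box's rim, so that I can reach the scissors underneath. Nothing in the tray may fall out, the box and the other things on the table stay where they are, and you finish while still holding the tray up.

Things in the scene. Friction and masses are not known exactly. Their poses are not given: they have to be found in the camera images.
- tackle_box: Open grey plastic box, loose, 1.8 kg, 163 (x) x 253 (y) x 130 mm high, walls 4 mm, a rim bead and a black clip on each short end (11 mm proud). Origin at the centre of its underside, z up; rim at z = 130 mm. A 10 mm ledge inside each short end, top at z = 48 mm, carries the tray. Scissors and a spool lie on its floor.
- tray: White lift-out tray in the box, 150 (x) x 240 (y) x 42 mm, about 0.4 kg loaded, 2.5 mm of play on every side, so it comes out straight up. Origin at the centre of its underside (48 mm above the box's while seated), z up, y along its long side and the grip. Six compartments: middle wall along y, 38 mm high, cross walls at y = +-39 mm. Things in it reach at most 41 mm above its underside.
- tray_grip (a point): Centre of the tray's dark bar grip, 68 mm above the tray's underside. The bar runs along the tray's y: 118 mm long, 14 mm wide (x), 18 mm high; seated, its top is 5 mm below the box's rim. Two posts at y = +-52 mm carry it; between them 21 mm are free under the bar. 70 mm to the box's long walls on each side. The loaded tray balances within 20 mm of it.
- labeller: Hand labeller, 36 x 210 x 76 mm, 0.24 kg, lying across the box's long rims over the tray's grip, its handle end (y < 0, towards the robot) may sag a few degrees. Origin mid-underside, z up, length along y. Body 36 mm wide, y -23 to 92, z 0 to 45 mm; on it a wheel 30 mm wide, 48 mm across, at y = 15, top at z = 76 mm; handle 24 mm wide, y -104 to -23, z 5 to 46 mm. Balances near y = 19 mm.
- spool: Line spool in a compartment of the tray, 64 mm across, 22 mm high; origin at the centre of its underside.
- float_big: Bigger cork float in a compartment of the tray, 33 mm across, 38 mm high; origin at the centre of its underside.
- float_small: Smaller cork float in a compartment of the tray, 28 mm across, 33 mm high; origin at the centre of its underside.
- jar: Bystander: round stoneware jar, 120 mm across, 110 mm high, at the left rear of the free table, does not move; origin at the centre of its underside.
- can: Bystander: drinks can, 53 mm across, 134 mm high, at the right; origin at the centre of its underside.
- tape_roll: Bystander: roll of masking tape lying flat, 104 mm across, 25 mm high, at the right front, does not move; origin at the centre of its underside.
- small_box: Bystander: small upright carton, 35 x 50 x 75 mm, at the right; origin at the centre of its underside.
Not all that is in view belongs to the job. What is meant by the spool is not pink, and is the larger of those in its own colour.

How it is judged:
By the outcome, as a careful person would: the job done as asked, in the order asked, and still so for the second after the job is handed in, while the arm keeps its last pose, push and grip.
It also fails if it takes over 56 s, if anything falls off the work surface, if the arm or the gripper's body presses on something with over 40 N, if the wrist force passes 120 N, or if a joint passes its speed limit or range.

ROBOT

A 6-joint arm with a two-finger parallel gripper is mounted at the origin on a cart in front of the work surface, level with it; the furniture and walls round the work are solid. World frame = base frame: x ahead of the robot, y to its left, z up, the work surface at z = 0. Lengths are in m, angles in rad, forces in N, time in s.
With the tool pointing down it reaches from about 0.35 to 0.975 m from the base axis. Payload 7.1 kg.
Tool frame: the origin (TCP) lies midway between the tips of the shut fingers; the grasp point (between the pads) lies 19 mm behind it; z points along the fingers, y is the line along which they close (so a half turn about z gives the same grasp; the last joint's range is limited). The gripper opens to 88 mm and grips with 3 to 60 N. Pads are 20 mm wide; open, the fingers measure 115 mm over their backs; the gripper's body (75 mm by 178 mm) begins 61 mm behind the grasp point.
Start: joints at [1.287, 0.423, 1.63, -0, 1.089, -0.019], TCP at [0.164, 0.603, 0.223] pointing down, gripper open.
Joint ranges: [-3, 3], [-0.9, 2.11], [0.09, 2.58], [-1.31, 4.45], [0.11, 2.69], [-2.54, 2.54]. Speed limits (rad/s): [2.39, 2.39, 3.01, 3.14, 3.14, 3.14].

INTERFACE

Orientations are given as a rotation vector (axis times angle).
In Python, from cell import r, snapshot, get_calibration, job gives the robot as it stands.
- The arm moves only by the tool apply_moves, never from a script. Its argument "plan" is a list of rows, each a list of 3 entries, a list of its own where there are three numbers: the shift along the world's x, y, z in mm, then the turn, a rotation vector about the world's x, y, z in degrees, then the finger opening in mm, from 0 to 87.8. In form: [[[x, y, z], [wx, wy, wz], grip], ...]. A call has 1 to 5 rows; each row shifts and turns the commanded pose from where the row before left it; what a row does not reach is not made up. A row lasts 1/10 s, in which the tool goes at most 50 mm and 8.59 degrees, less where a joint would pass 70% of its speed; a pose out of reach is approached as far as the arm can. A call is refused whole if a number of a shift passes 50 or a number of a turn 8.59, either way. A call with a gripper value outside its range is refused whole. The fingers move at their own pace and stop on an object; "grip_force" is the grip in N (left out, the last holds). Time passes only in rows, so rows that do not move let the fingers close. It gives the time, the measured TCP pose, the force, the opening and the grip force at its end, in the units of the state.
- r.observe(): the state, without advancing time (a new reading comes with each control period).
- snapshot(name): name is "side" or "top" or "wrist"; returns (picture, depth): 480x640x3 uint8, red, green, blue; 480x640 float32, m along the optical axis (not along the pixel's ray), 0 where there is no reading.
- get_calibration(name): a dict with "mtx" (3x3 intrinsics, pixels), "rvec" (rotation vector, rad) and "tvec" (3), from world to camera coordinates, as OpenCV has them. Camera axes: x right, y down, z forward; pixel columns grow to the right and rows downward; lengths in m; the calibration is good to about 2 mm. A picture is of the moment at which its call begins: read the wrist's pose just before it. get_calibration takes no time and is no camera call; for the wrist camera it gives the pose at the moment of the call.
- job.close_job(): hands the job in; it is judged then, once.
The state is a dict: "t": time; "joints": joint angles; "qd": joint speeds; "tau": joint torques, N m; "tool_pos": TCP position; "eef_rot": TCP orientation; "force": force on the tool from outside, world axes, zero at the start; "moment": the same for the moment, N m; "opening": opening from 0.0 (shut) to 1.0 (fully open); "grip_force": force on a finger pad.
Only numpy, scipy, OpenCV 4.12 (cv2) and the standard library are available. Lean on these libraries where they do the work, as an engineer would, in place of code of your own. Each camera call takes 0.05 s, during which the arm holds its last target. There are 200 camera calls.

## Working session

There is one attempt and no reset: what is moved stays moved. The work goes in short steps, Python scripts to look and compute and a tool call to move; the robot and the scene stay as the last step left them, time stands still between calls to the robot, and variables do not carry over. Pictures are saved under pics/ and viewed, at most 10 in all, crops included, and the job is handed in when it is done.

Besides the shell and the picture viewer there is one more tool, called after "Emit:" as name(argument=value, ...) on one line, values as JSON. apply_moves: Moves the arm, as the interface text tells. Its arguments: {"type":"object","properties":{"plan":{"type":"array"},"grip_force":{"type":"number"}},"required":["plan"]}

```bash
mkdir -p pics; cat > h.py <<'E'
import sys; sys.path.insert(0,'.')
import numpy as np, cv2
from cell import r, snapshot, get_calibration, job
def cloud(name):
    c=get_calibration(name); im,d=snapshot(name)
    K=np.array(c['mtx']);R=cv2.Rodrigues(np.array(c['rvec'],float))[0];t=np.array(c['tvec'],float).ravel()
    v,u=np.mgrid[:480,:640]
    P=np.stack([(u-K[0,2])/K[0,0]*d,(v-K[1,2])/K[1,1]*d,d],-1)
    W=(P-t)@R
    W[d<=0]=np.nan
    return im,d,W
def save(n,im): cv2.imwrite('pics/'+n,cv2.cvtColor(im,cv2.COLOR_RGB2BGR))
E
python3 - <<'E'
from h import *
o=r.observe();print({k:np.round(v,3).tolist() for k,v in o.items()})
for n in('top','side'):
    im,d,W=cloud(n);save(n+'0.png',im);np.savez(n+'0.npz',im=im,W=W)
    c=get_calibration(n);print(n,np.round(c['mtx'],1).tolist(),np.round(-cv2.Rodrigues(np.array(c['rvec'],float))[0].T@np.array(c['tvec']).ravel(),3))
E
```

```text
{'t': 0.0, 'joints': [1.287, 0.424, 1.631, 0.0, 1.089, -0.019], 'qd': [0.001, 0.001, -0.0, 0.001, 0.0, 0.0], 'tau': [-0.002, -54.46, -27.366, 0.064, 0.023, -0.0], 'tool_pos': [0.163, 0.603, 0.222], 'eef_rot': [-0.415, -3.114, 0.002], 'force': [-0.727, -0.266, -0.649], 'moment': [-0.005, 0.034, 0.022], 'grip_force': 0.0, 'opening': 0.998}
top [[547.3, 0.0, 319.8], [0.0, 547.3, 236.5], [0.0, 0.0, 1.0]] [ 0.513 -0.005  1.293]
side [[505.5, 0.0, 324.5], [0.0, 505.5, 240.7], [0.0, 0.0, 1.0]] [ 0.227 -0.716  0.801]
```

View pics/top0.png

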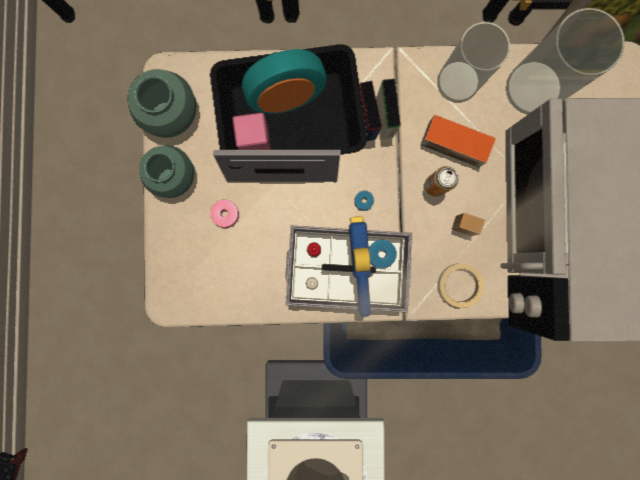

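View pics/side0.png

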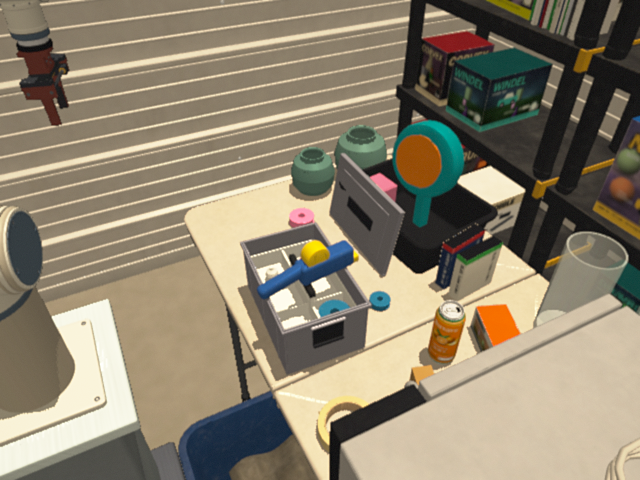

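The top view shows the box at px u 288–411, v 227–313, with its long side along world y. The labeller lies across it at u≈360, v 217–313, with the yellow wheel at (362,260). The free table is left of the box (u 155–280, v 235–315), and the pink ring is at (225,213). The side view confirms that the labeller rests on both rims with its handle towards the robot.

```bash
python3 - <<'E'
from h import *
for n in('top','side'):
    z=np.load(n+'0.npz');im=z['im'];W=z['W'];hsv=cv2.cvtColor(im,cv2.COLOR_RGB2HSV)
    H,S,V=hsv[...,0].astype(int),hsv[...,1],hsv[...,2]
    reg=(W[...,0]>.3)&(W[...,0]<.62)&(W[...,1]>-.3)&(W[...,1]<.12)
    def st(name,m):
        P=W[m&reg]; 
        if len(P)<5: print(n,name,len(P));return
        c=P.mean(0);u,s,vt=np.linalg.svd(P-c,full_matrices=False)
        print(n,name,len(P),'mean',c.round(4),'p2',np.percentile(P,2,axis=0).round(3),'p98',np.percentile(P,98,axis=0).round(3),'ax',vt[0].round(3))
        return P
    st('blue',(H>104)&(H<125)&(S>120)&(W[...,2]>.12))
    st('yellow',(H>20)&(H<30)&(S>150)&(W[...,2]>.12))
    st('dark',(V<60)&(W[...,2]>.09)&(W[...,2]<.135))
    rim=(W[...,2]>.122)&(W[...,2]<.14)&(S<60)&(V>60)
    P=st('rim',rim)
    if P is not None: print(cv2.minAreaRect((P[:,:2]*1000).astype(np.float32)))
    st('teal',(H>92)&(H<=104)&(S>120))
    tab=(abs(W[...,2])<.01)
    if n=='top':
        for v in (210,240,275,310): print(v,[ (u,W[v,u].round(3).tolist()) for u in (160,200,240,275)])
        m=(W[...,2]>.012)&(W[...,1]>.08)&(W[...,1]<.45)&(W[...,0]<.75)&(W[...,0]>.3)
        k,l,s,c=cv2.connectedComponentsWithStats(m.astype(np.uint8))
        for i in range(1,k):
            if s[i,4]>30:P=W[l==i];print(P.min(0).round(3),P.max(0).round(3),s[i])
E
```

```text
top blue 517 mean [ 0.5493 -0.0919  0.1734] p2 [ 0.476 -0.107  0.167] p98 [ 0.594 -0.076  0.179] ax [-0.996 -0.075 -0.051]
top yellow 370 mean [ 0.5342 -0.0942  0.1923] p2 [ 0.5   -0.109  0.146] p98 [ 0.61  -0.08   0.207] ax [-0.873 -0.062  0.483]
top dark 260 mean [ 0.5209 -0.0849  0.1188] p2 [ 0.497 -0.2    0.094] p98 [0.585 0.026 0.129] ax [-0.231  0.97   0.076]
top rim 1368 mean [ 0.4998 -0.0722  0.129 ] p2 [ 0.414 -0.204  0.123] p98 [0.59  0.057 0.135] ax [ 0.059  0.998 -0.002]
((502.065185546875, -72.77981567382812), (262.5643005371094, 170.3330535888672), 86.52143859863281)
top teal 488 mean [ 0.5358 -0.151   0.0736] p2 [ 0.507 -0.178  0.068] p98 [ 0.563 -0.126  0.078] ax [-0.97   0.241  0.034]
210 [(160, [0.639, 0.364, 0.005]), (200, [0.639, 0.27, 0.002]), (240, [0.639, 0.175, 0.004]), (275, [0.639, 0.093, -0.0])]
240 [(160, [0.568, 0.365, -0.003]), (200, [0.568, 0.27, -0.001]), (240, [0.568, 0.175, 0.001]), (275, [0.568, 0.093, 0.002])]
275 [(160, [0.486, 0.364, -0.003]), (200, [0.486, 0.268, 0.006]), (240, [0.486, 0.175, -0.0]), (275, [0.486, 0.092, 0.004])]
310 [(160, [0.4
[... 331 characters left out ...]
0.5054 -0.1066  0.158 ] p2 [ 0.408 -0.115  0.136] p98 [ 0.591 -0.084  0.175] ax [-0.997 -0.044 -0.066]
side yellow 544 mean [ 0.5219 -0.1015  0.1887] p2 [ 0.498 -0.111  0.143] p98 [ 0.607 -0.083  0.204] ax [-0.908  0.018  0.418]
side dark 379 mean [ 0.4952 -0.1661  0.1079] p2 [ 0.466 -0.207  0.091] p98 [ 0.522 -0.024  0.126] ax [-0.05  -0.987 -0.152]
side rim 1529 mean [ 0.4938 -0.1014  0.1274] p2 [ 0.412 -0.205  0.122] p98 [0.588 0.055 0.134] ax [ 0.018  1.    -0.   ]
((507.02142333984375, -72.96006774902344), (262.1694030761719, 180.78704833984375), 86.69879913330078)
side teal 323 mean [ 0.5178 -0.1271  0.0175] p2 [ 0.342 -0.15  -0.455] p98 [ 0.562 -0.045  0.075] ax [-0.319  0.163 -0.933]
```

Emit:
apply_moves(plan=[[[22,-40,10],[0,0,2],87],[[22,-43,10],[0,0,2],87],[[22,-43,10],[0,0,2],87],[[22,-43,10],[0,0,2],87],[[22,-43,0],[0,0,2],87]])

```text
t: 0.6
tool_pos: [0.2743, 0.39, 0.2637]
eef_rot: [0.138, 3.137, 0.002]
force: [0.6, -0.1, -0.1]
opening: 0.991
grip_force: 0.0
```

Emit:
apply_moves(plan=[[[22,-43,0],[0,0,2],87],[[22,-43,0],[0,0,2],87],[[22,-43,0],[0,0,2],87],[[22,-43,0],[0,0,2],87],[[22,-43,0],[0,0,1.5],87]])

```text
t: 1.1
tool_pos: [0.3839, 0.1743, 0.2627]
eef_rot: [-0.121, 3.139, 0.0]
force: [0.6, 0.7, 0.5]
opening: 0.991
grip_force: 0.0
```

Emit:
apply_moves(plan=[[[22,-43,0],[0,0,0],87],[[22,-43,0],[0,0,0],87],[[22,-43,0],[0,0,0],87],[[22,-43,0],[0,0,0],87],[[22,-43,0],[0,0,0],87]])

```text
t: 1.6
tool_pos: [0.4939, -0.0408, 0.2626]
eef_rot: [0.118, -3.139, -0.0]
force: [0.7, 1.1, 0.2]
opening: 0.99
grip_force: 0.0
```

Emit:
apply_moves(plan=[[[16,-26,0],[0,0,0],87],[[16,-27,0],[0,0,0],87],[[0,0,0],[0,0,0],87]])

```text
t: 1.9
tool_pos: [0.527, -0.0946, 0.2624]
eef_rot: [-0.114, 3.139, -0.001]
force: [0.2, 1.0, 0.2]
opening: 0.99
grip_force: 0.0
```

```bash
python3 - <<'E'
from h import *
o=r.observe();print(o['tool_pos'],o['eef_rot'])
im,d,W=cloud('wrist');save('wr1.png',im);np.savez('wr1.npz',im=im,W=W)
hsv=cv2.cvtColor(im,cv2.COLOR_RGB2HSV);H,S,V=hsv[...,0],hsv[...,1],hsv[...,2]
reg=(W[...,0]>.3)&(W[...,0]<.65)&(W[...,2]<.22)
for n,m in (('blue',(H>104)&(H<125)&(S>120)&(W[...,2]>.12)),('yellow',(H>20)&(H<30)&(S>150)&(W[...,2]>.12))):
    P=W[m&reg];print(n,len(P))
    for x in np.arange(.40,.62,.015):
        q=P[abs(P[:,0]-x)<.004]
        if len(q)>5:print(round(x,3),np.percentile(q[:,1],[2,98]).round(4),np.percentile(q[:,2],[5,90]).round(4))
E
```

```text
[ 0.52696939 -0.09460334  0.26235443] [-1.13903366e-01  3.13898768e+00 -1.13607069e-03]
blue 6622
0.415 [-0.114  -0.0921] [0.1488 0.1544]
0.43 [-0.1127 -0.0909] [0.1521 0.1577]
0.445 [-0.1118 -0.0897] [0.1551 0.161 ]
0.46 [-0.1101 -0.0885] [0.1588 0.1642]
0.475 [-0.109  -0.0873] [0.1617 0.1675]
0.49 [-0.1122 -0.0804] [0.1625 0.1709]
0.505 [-0.122  -0.0249] [0.1227 0.1696]
0.55 [-0.1091 -0.074 ] [0.1666 0.1739]
0.565 [-0.107  -0.0738] [0.1701 0.1743]
0.58 [-0.1057 -0.0725] [0.1709 0.175 ]
0.595 [-0.104  -0.0736] [0.1718 0.1751]
yellow 2858
0.505 [-0.1093 -0.0806] [0.1871 0.1977]
0.52 [-0.1082 -0.08  ] [0.2009 0.2034]
0.535 [-0.1067 -0.0788] [0.1968 0.2015]
```

View pics/wr1.png

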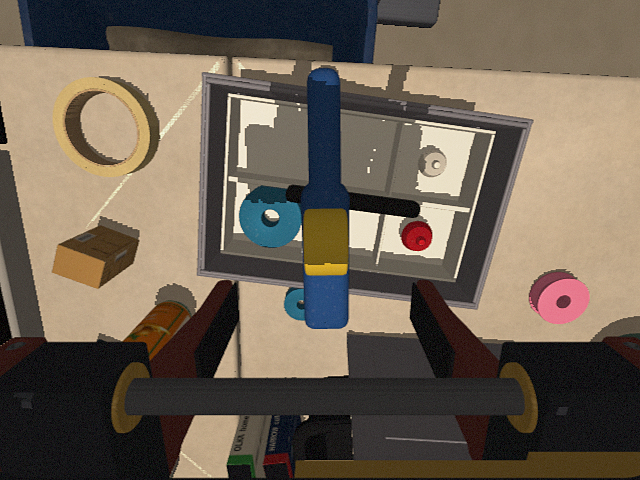

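The wrist view shows the labeller's body and wheel at u≈327, v 185–325, centred between the fingers. The tray grip runs at v≈200 and the floats are at (432,160) and (416,235).

Emit:
apply_moves(plan=[[[0,1,-45],[0,0,0],87],[[0,0,-45],[0,0,0],87],[[0,0,-28],[0,0,0],87],[[0,0,-8],[0,0,0],87],[[0,0,0],[0,0,0],60]], grip_force=25)

```text
t: 2.45
tool_pos: [0.5245, -0.0899, 0.136]
eef_rot: [0.12, -3.137, -0.001]
force: [0.5, -0.5, 0.3]
opening: 0.934
grip_force: 0.0
```

Emit:
apply_moves(plan=[[[0,0,0],[0,0,0],45],[[0,0,0],[0,0,0],30],[[0,0,0],[0,0,0],20],[[0,0,0],[0,0,0],20],[[0,0,0],[0,0,0],20]])

```text
t: 2.95
tool_pos: [0.5258, -0.0909, 0.1372]
eef_rot: [-0.118, 3.138, -0.0]
force: [0.1, 0.1, -0.2]
opening: 0.482
grip_force: 0.4
```

Emit:
apply_moves(plan=[[[0,0,0],[0,0,0],20],[[0,0,0],[0,0,0],20],[[0,0,0],[0,0,0],20]])

```text
t: 3.25
tool_pos: [0.5257, -0.0911, 0.137]
eef_rot: [-0.119, 3.139, -0.001]
force: [-1.2, -2.0, 5.4]
opening: 0.412
grip_force: 25.0
```

Emit:
apply_moves(plan=[[[0,0,10],[0,0,0],20],[[0,0,20],[0,0,0],20],[[0,0,25],[0,0,0],20],[[0,0,25],[0,0,0],20],[[0,0,10],[0,0,0],20]])

```text
t: 3.75
tool_pos: [0.5264, -0.0907, 0.2289]
eef_rot: [-0.119, 3.137, -0.0]
force: [-0.1, 0.0, -3.0]
opening: 0.402
grip_force: 25.0
```

```bash
python3 - <<'E'
from h import *
im,d,W=cloud('side');save('s1.png',im[150:420,180:520])
hsv=cv2.cvtColor(im,cv2.COLOR_RGB2HSV);H,S=hsv[...,0],hsv[...,1]
P=W[(H>104)&(H<125)&(S>120)&(W[...,2]>.16)&(W[...,0]<.65)&(W[...,0]>.35)]
print(np.percentile(P,[2,98],axis=0).round(3))
for x in np.arange(.40,.62,.015):
    q=P[abs(P[:,0]-x)<.004]
    if len(q)>5:print(round(x,3),np.percentile(q[:,2],[5,95]).round(4))
E
```

```text
[[ 0.407 -0.112  0.228]
 [ 0.589 -0.091  0.263]]
0.415 [0.2296 0.247 ]
0.43 [0.2325 0.2503]
0.445 [0.2361 0.2532]
0.46 [0.2387 0.2561]
0.475 [0.2411 0.2596]
0.49 [0.2281 0.263 ]
0.505 [0.2273 0.2589]
0.55 [0.2283 0.2459]
0.565 [0.2302 0.2465]
0.58 [0.2273 0.2472]
0.595 [0.2296 0.2458]
```

View pics/s1.png

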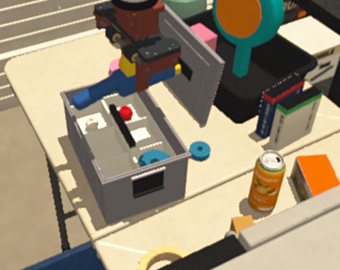

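The labeller is held level and clear of the box (crop px 75–180, v 70–105). Next I carry it left to the free table.

Emit:
apply_moves(plan=[[[0,30,0],[0,0,0],20],[[0,45,0],[0,0,0],20],[[0,45,0],[0,0,0],20],[[0,45,0],[0,0,0],20],[[0,45,0],[0,0,0],20]])

```text
t: 4.3
tool_pos: [0.5245, 0.1208, 0.2255]
eef_rot: [0.118, -3.138, 0.0]
force: [1.2, -0.2, -2.1]
opening: 0.407
grip_force: 25.0
```

Emit:
apply_moves(plan=[[[0,45,0],[0,0,0],20],[[0,45,0],[0,0,0],20],[[0,45,-10],[0,0,0],20],[[0,28,-40],[0,0,0],20],[[0,8,-40],[0,0,0],20]])

```text
t: 4.8
tool_pos: [0.5254, 0.2936, 0.1354]
eef_rot: [-0.123, 3.137, 0.002]
force: [0.2, 0.7, -2.7]
opening: 0.408
grip_force: 25.0
```

Emit:
apply_moves(plan=[[[0,0,-40],[0,0,0],20],[[0,0,-40],[0,0,0],20],[[0,0,-28],[0,0,0],20],[[0,0,-10],[0,0,0],20],[[0,0,0],[0,0,0],20]])

```text
t: 5.3
tool_pos: [0.5241, 0.2895, 0.0167]
eef_rot: [0.118, -3.136, 0.003]
force: [0.5, -0.7, -1.8]
opening: 0.408
grip_force: 25.0
```

Emit:
apply_moves(plan=[[[0,0,-3],[0,0,0],20],[[0,0,-2],[0,0,0],20],[[0,0,-1],[0,0,0],20],[[0,0,0],[0,0,0],20]])

```text
t: 5.7
tool_pos: [0.526, 0.2905, 0.0135]
eef_rot: [-0.119, 3.138, 0.001]
force: [0.6, -0.7, -1.8]
opening: 0.408
grip_force: 25.0
```

Emit:
apply_moves(plan=[[[0,0,-1],[0,0,0],20],[[0,0,-1],[0,0,0],20],[[0,0,0],[0,0,0],20]])

```text
t: 6.0
tool_pos: [0.5256, 0.2902, 0.0107]
eef_rot: [-0.119, 3.139, 0.0]
force: [0.2, -0.7, -1.8]
opening: 0.407
grip_force: 25.0
```

Emit:
apply_moves(plan=[[[0,0,-1],[0,0,0],20],[[0,0,-1],[0,0,0],20],[[0,0,0],[0,0,0],20]])

```text
t: 6.3
tool_pos: [0.5264, 0.2903, 0.0096]
eef_rot: [-0.119, 3.138, 0.0]
force: [-0.6, -1.8, 6.0]
opening: 0.407
grip_force: 25.0
```

Emit:
apply_moves(plan=[[[0,0,0],[0,0,0],50],[[0,0,0],[0,0,0],65],[[0,0,0],[0,0,0],75],[[0,0,0],[0,0,0],80],[[0,0,0],[0,0,0],80]])

```text
t: 6.8
tool_pos: [0.5254, 0.2902, 0.0085]
eef_rot: [0.119, -3.139, 0.0]
force: [0.1, 0.4, 0.3]
opening: 0.821
grip_force: 0.0
```

Emit:
apply_moves(plan=[[[0,0,15],[0,0,0],80],[[0,0,35],[0,0,0],80],[[0,0,50],[0,0,0],80],[[0,0,50],[0,0,0],80],[[0,0,50],[0,0,0],80]])

```text
t: 7.3
tool_pos: [0.5252, 0.2901, 0.2117]
eef_rot: [-0.119, 3.139, 0.0]
force: [1.4, -0.9, -0.4]
opening: 0.912
grip_force: 0.0
```

Emit:
apply_moves(plan=[[[0,-45,30],[0,0,0],80],[[0,-45,10],[0,0,0],80],[[0,-45,0],[0,0,0],80],[[0,-45,0],[0,0,0],80],[[0,0,0],[0,0,0],80]])

```text
t: 7.8
tool_pos: [0.525, 0.1094, 0.2477]
eef_rot: [-0.112, 3.139, -0.002]
force: [0.2, -0.3, -1.2]
opening: 0.907
grip_force: 0.0
```

```bash
python3 - <<'E'
from h import *
o=r.observe();print(o['t'],o['tool_pos'])
im,d,W=cloud('top');save('t2.png',im[180:340,130:430].repeat(2,0).repeat(2,1));np.savez('t2.npz',im=im,W=W)
im2,d,W2=cloud('wrist');np.savez('w2.npz',im=im2,W=W2)
for n,I,W in(('top',im,W),('wrist',im2,W2)):
    hsv=cv2.cvtColor(I,cv2.COLOR_RGB2HSV);V=hsv[...,2]
    X,Y,Z=W[...,0],W[...,1],W[...,2]
    b=(X>.46)&(X<.55)&(Y>-.16)&(Y<.02)&(Z>.112)&(Z<.135)&(V<70)
    P=W[b]; print(n,'bar',len(P))
    if len(P)>20:
        print(P.mean(0).round(4),np.percentile(P,[1,99],axis=0).round(4).tolist(),cv2.minAreaRect((P[:,:2]*1000).astype(np.float32)),np.median(P[:,2]))
    q=(X>.38)&(X<.63)&(Y>-.24)&(Y<.1)&(Z>.12)&(Z<.142)&(hsv[...,1]<70)&(V>=60);P=W[q]
    if len(P)>50:print('rim',cv2.minAreaRect((P[:,:2]*1000).astype(np.float32)),np.median(P[:,2]))
E
```

```text
7.8 [0.52504915 0.10939884 0.24771462]
top bar 298
[ 0.5022 -0.0738  0.1249] [[0.4946, -0.1277, 0.1189], [0.5095, -0.017, 0.13]] ((502.1263427734375, -73.41212463378906), (113.29253387451172, 12.185808181762695), 86.9183349609375) 0.12484306522140948
rim ((502.072021484375, -74.18672180175781), (262.2590637207031, 170.29095458984375), 86.56230163574219) 0.12876883398604994
wrist bar 2756
[ 0.5034 -0.0682  0.1223] [[0.4953, -0.1252, 0.1129], [0.5129, -0.0121, 0.1255]] ((504.6735534667969, -69.52397918701172), (116.56494140625, 14.551185607910156), 86.74586486816406) 0.12326713103230906
rim ((505.4676818847656, -49.48700714111328), (218.64295959472656, 170.3978271484375), 86.55350494384766) 0.12814192209023217
```

View pics/t2.png

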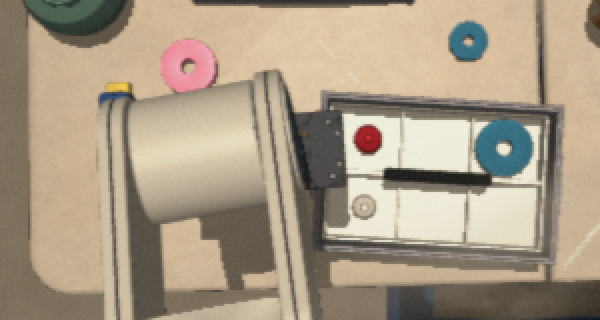

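The labeller lies on the free table, with its end showing at crop (115,92); the arm hides the rest. The tray grip is clear at crop (437,178), and the box rim centre has not moved beyond the measuring noise.

```bash
python3 - <<'E'
from h import *
o=r.observe();print(np.round(o['joints'],3), o['tool_pos'])
E
```

```text
[ 0.189  0.265  1.802  0.     1.074 -1.455] [0.52564498 0.11285389 0.24749853]
```

Emit:
apply_moves(plan=[[[-2,-16,0],[0,0,-8.1],85],[[-2,-16,0],[0,0,-8.1],85],[[-2,-16,0],[0,0,-8.1],85],[[-2,-16,0],[0,0,-8.1],85],[[-2,-16,0],[0,0,-8.1],85]])

```text
t: 8.4
tool_pos: [0.5157, 0.0346, 0.2468]
eef_rot: [0.981, 2.984, 0.001]
force: [0.2, 0.2, -0.2]
opening: 0.971
grip_force: 0.0
```

Emit:
apply_moves(plan=[[[-2,-16,0],[0,0,-8.1],85],[[-2,-16,0],[0,0,-8.1],85],[[-2,-16,0],[0,0,-8.1],85],[[-2,-16,0],[0,0,-8.1],85],[[-2,-16,0],[0,0,-8.1],85]])

```text
t: 8.9
tool_pos: [0.5059, -0.0455, 0.2468]
eef_rot: [1.953, 2.46, 0.001]
force: [-0.5, 0.4, 0.0]
opening: 0.972
grip_force: 0.0
```

Emit:
apply_moves(plan=[[[-2,-16,0],[0,0,-8.1],85],[[0,-8,0],[0,0,-8.1],85],[[0,0,0],[0,0,0],85],[[0,0,0],[0,0,0],85]])

```text
t: 9.3
tool_pos: [0.5039, -0.0694, 0.2466]
eef_rot: [-2.271, -2.17, -0.0]
force: [0.2, 0.8, -0.0]
opening: 0.966
grip_force: 0.0
```

```bash
python3 - <<'E'
from h import *
from scipy.spatial.transform import Rotation as Ro
o=r.observe();print(np.round(o['joints'],3), o['t'],Ro.from_rotvec(o['eef_rot']).as_matrix().round(3).tolist())
p=[]
for i in range(4):
    im,d,W=cloud('wrist');p.append(r.observe()['tool_pos'])
    V=cv2.cvtColor(im,cv2.COLOR_RGB2HSV)[...,2];X,Y,Z=W[...,0],W[...,1],W[...,2]
    b=(X>.46)&(X<.55)&(Y>-.16)&(Y<.02)&(Z>.119)&(Z<.135)&(V<70)
    P=W[b];print(len(P),cv2.minAreaRect((P[:,:2]*1000).astype(np.float32)),np.median(P[:,2]))
print(np.mean(p,0).round(4)); save('w3.png',im)
E
```

```text
[-0.16   0.222  1.862  0.     1.058 -0.115] 9.3 [[0.045, 0.999, 0.0], [0.999, -0.045, 0.0], [0.0, 0.0, -1.0]]
2085 ((505.25262451171875, -69.84053039550781), (116.18983459472656, 13.476360321044922), 86.77448272705078) 0.12348248388864905
2092 ((505.1871337890625, -70.15785217285156), (115.58800506591797, 13.467279434204102), 86.69862365722656) 0.12347423868164774
2091 ((505.1849365234375, -69.65281677246094), (115.88420104980469, 13.454872131347656), 86.598388671875) 0.12346134074910356
2098 ((505.1529541015625, -69.79806518554688), (115.9026107788086, 13.443410873413086), 86.54478454589844) 0.1234539148227462
[ 0.5037 -0.0695  0.2465]
```

View pics/w3.png

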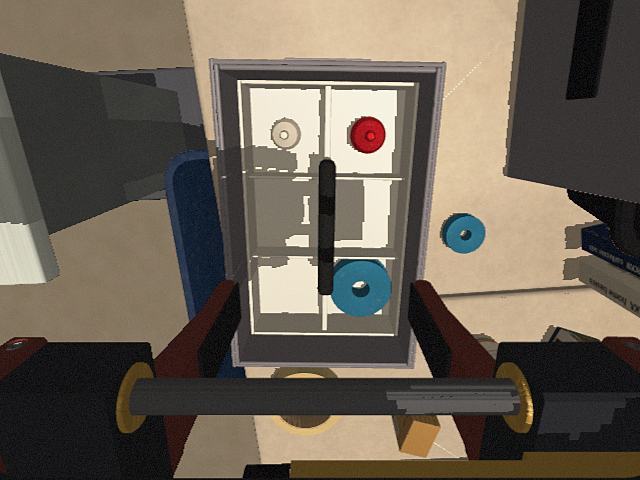

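The bar runs at u≈327, v 160–293, centred between the fingers. The spool is at (360,287) and the floats at (285,133) and (368,135). I descend onto the bar, about 6 mm towards the spool side.

Emit:
apply_moves(plan=[[[0,-8,-45],[0,0,-0.7],85],[[0,0,-45],[0,0,0],85],[[0,0,-35],[0,0,0],85],[[0,0,-17],[0,0,0],85],[[0,0,-7],[0,0,0],85]], grip_force=50)

```text
t: 10.0
tool_pos: [0.5023, -0.0778, 0.0955]
eef_rot: [-2.286, -2.151, 0.003]
force: [-1.0, 0.2, 0.3]
opening: 0.965
grip_force: 0.0
```

Emit:
apply_moves(plan=[[[0,0,0],[0,0,0],60],[[0,0,0],[0,0,0],40],[[0,0,0],[0,0,0],28],[[0,0,0],[0,0,0],22],[[0,0,0],[0,0,0],22]])

```text
t: 10.5
tool_pos: [0.504, -0.0785, 0.0982]
eef_rot: [2.289, 2.15, 0.001]
force: [0.6, 0.2, 0.7]
opening: 0.554
grip_force: 0.0
```

Emit:
apply_moves(plan=[[[0,0,0],[0,0,0],22],[[0,0,0],[0,0,0],22],[[0,0,0],[0,0,0],22],[[0,0,0],[0,0,0],14],[[0,0,0],[0,0,0],8]])

```text
t: 11.0
tool_pos: [0.5037, -0.0784, 0.0974]
eef_rot: [2.289, 2.151, 0.0]
force: [-0.3, -0.0, -0.6]
opening: 0.156
grip_force: 50.0
```

Emit:
apply_moves(plan=[[[0,0,0],[0,0,0],5],[[0,0,0],[0,0,0],5],[[0,0,0],[0,0,0],5],[[0,0,0],[0,0,0],5]])

```text
t: 11.4
tool_pos: [0.5037, -0.0784, 0.0974]
eef_rot: [2.289, 2.151, 0.0]
force: [1.7, -0.7, -2.0]
opening: 0.154
grip_force: 50.0
```

Emit:
apply_moves(plan=[[[0,0,3],[0,0,0],5],[[0,0,6],[0,0,0],5],[[0,0,8],[0,0,0],5],[[0,0,5],[0,0,0],5],[[0,0,0],[0,0,0],5]])

```text
t: 11.9
tool_pos: [0.5042, -0.0785, 0.1205]
eef_rot: [2.289, 2.15, 0.002]
force: [0.1, 0.0, -2.7]
opening: 0.159
grip_force: 50.0
```

```bash
cat > tilt.py <<'E'
from h import *
o=r.observe();print(o['t'],o['tool_pos'],o['force'],o['moment'],o['opening'])
import sys
for n in('wrist','top'):
    im,d,W=cloud(n)
    hsv=cv2.cvtColor(im,cv2.COLOR_RGB2HSV);X,Y,Z=W[...,0],W[...,1],W[...,2]
    lo=.048+float(sys.argv[1])
    m=(hsv[...,1]<70)&(hsv[...,2]>100)&(Z>lo-.012)&(Z<lo+.022)&(abs(X-.503)<.085)&(abs(Y+.073)<.13)
    P=W[m]
    for _ in range(4):   # floor plane: robust fit
        A=np.c_[P[:,:2]-[.503,-.073],np.ones(len(P))];c=np.linalg.lstsq(A,P[:,2],rcond=None)[0];e=P[:,2]-A@c
        P=P[abs(e)<max(.002,1.5*e.std())]
    print(n,len(P),'tilt deg',np.degrees(c[:2]).round(2),'floor z',c[2].round(4))
    q=(hsv[...,1]<70)&(Z>.12)&(Z<.14)&(abs(X-.503)<.12)&(abs(Y+.073)<.16);R=W[q]
    if len(R)>50: print('rim',cv2.minAreaRect((R[:,:2]*1000).astype(np.float32)),np.median(R[:,2]).round(4))
E
python3 tilt.py .022
```

```text
11.9 [ 0.50416395 -0.07848224  0.12045959] [ 0.0951321   0.03998356 -2.68312228] [-0.09787228  0.08773822  0.01840037] 0.15946742954866183
wrist 50619 tilt deg [ 0.1  -0.04] floor z 0.0733
rim ((506.3683776855469, -33.82157897949219), (171.47328186035156, 170.78883361816406), 86.44425964355469) 0.1271
top 1142 tilt deg [ 0.23 -0.04] floor z 0.074
rim ((502.3624267578125, -72.78854370117188), (264.54925537109375, 170.24375915527344), 86.60028839111328) 0.129
```

Emit:
apply_moves(plan=[[[0,0,10],[0,0,0],5],[[0,0,15],[0,0,0],5],[[0,0,18],[0,0,0],5],[[0,0,18],[0,0,0],5],[[0,0,18],[0,0,0],5]])

```text
t: 12.5
tool_pos: [0.5033, -0.0783, 0.1995]
eef_rot: [-2.289, -2.151, 0.0]
force: [-0.1, -0.2, -1.6]
opening: 0.154
grip_force: 50.0
```

Emit:
apply_moves(plan=[[[0,0,18],[0,0,0],5],[[0,0,16],[0,0,0],5],[[0,0,14],[0,0,0],5],[[0,0,8],[0,0,0],5],[[0,0,4],[0,0,0],5]])

```text
t: 13.0
tool_pos: [0.5037, -0.0784, 0.2593]
eef_rot: [2.289, 2.151, 0.001]
force: [0.7, 0.4, -3.4]
opening: 0.153
grip_force: 50.0
```

Emit:
apply_moves(plan=[[[0,0,0],[0,0,0],5],[[0,0,0],[0,0,0],5],[[0,0,0],[0,0,0],5],[[0,0,0],[0,0,0],5]])

```text
t: 13.4
tool_pos: [0.5032, -0.0783, 0.2578]
eef_rot: [-2.289, -2.15, 0.001]
force: [0.1, -0.5, -3.3]
opening: 0.154
grip_force: 50.0
```

```bash
python3 tilt.py .162; python3 - <<'E'
from h import *
im,d,W=cloud('side');save('s4.png',im[120:400,160:530].repeat(2,0).repeat(2,1))
o=r.observe();print(o['t'],o['tool_pos'],o['qd'])
E
```

```text
13.4 [ 0.50324295 -0.07834899  0.25780581] [ 0.11692629 -0.50076579 -3.31304283] [-0.07741289  0.08063461  0.00746703] 0.15406348898997077
wrist 50321 tilt deg [-0.06  0.  ] floor z 0.2106
top 1569 tilt deg [-0.15 -0.12] floor z 0.2121
rim ((502.149169921875, -71.20957946777344), (261.4730224609375, 170.2578887939453), 86.5125503540039) 0.1283
13.55 [ 0.50341987 -0.07837875  0.25811738] [-9.42352896e-04 -2.30301764e-03 -6.04900958e-05 -5.91858968e-04
  5.96266794e-04 -8.16154159e-04]
```

View pics/s4.png

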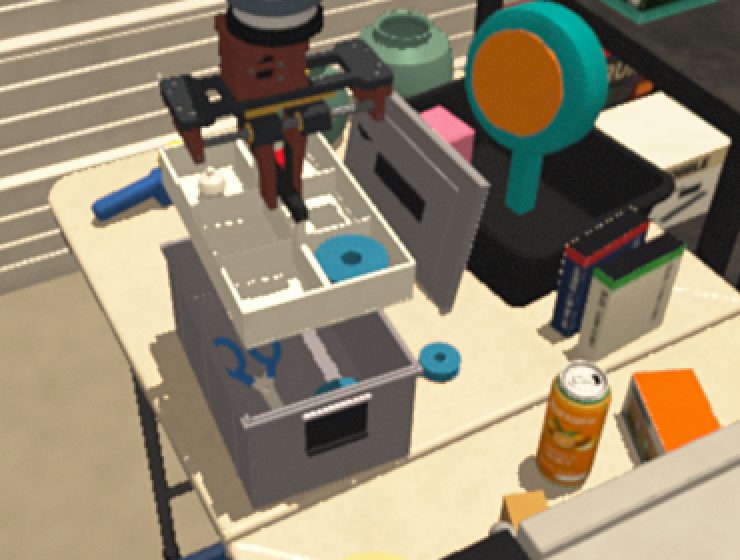

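The tray hangs level with its contents in place, about 79 mm above the rim. The box and the other objects have not moved, and the labeller is on the table behind the tray (crop ~(130,193)).

```bash
python3 -c "
from h import *
print(job.close_job())"
```

```text
the job is handed in; nothing more can be done
None
```

The job is handed in: the labeller lies on the free table left of the box, and the arm is holding the tray level with its contents in place, about 8 cm above the box's rim.

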